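# Snap the fitting cap onto the bottle on the trivet and keep it pressed

### The job

One bottle stands on the round wooden trivet, ready for the fridge; the other has just been washed and drains on the wire rack. Take the snap cap that fits the bottle on the trivet, press it straight on until it clicks, and keep pressing after the click until it is fully home with its sealing ring squeezed flat. Finish while still pressing it down, without letting go, and leave the bottle on the rack open and everything else where it is.

Things in the scene. Friction and masses are not known exactly. Their poses are not given: they have to be found in the camera images.
- slim_cap: smaller grey snap cap, 42 mm across, 48 mm high, 60 g; fits the slim bottle. Stands open end down. Origin: centre of its open lower edge, z up. Skirt to z = 20 mm with a flat shoulder, above it a ribbed round finger grip 21 mm across, z = 20 to 48 (take it there from above; the shoulder or the top can also be pushed). Ceiling inside at z = 16, sprung tongues within.
- broad_cap: larger grey snap cap, 54 mm across, 48 mm high, 60 g; fits the broad bottle. Stands open end down. Origin: centre of its open lower edge, z up. Skirt to z = 20 mm with a flat shoulder, above it a ribbed round finger grip 30 mm across, z = 20 to 48 (take it there from above; the shoulder or the top can also be pushed). Ceiling inside at z = 16, sprung tongues within.
- slim_bottle: slim white plastic bottle, open, body 60 mm across, rim 140 mm above the origin, neck 23 mm across with a snap bead 28 mm across, about 0.4 kg, loose, on the trivet or the rack (14 mm high). Origin: centre of its underside, z up. Its cap is fully home when the cap's origin is 124 mm above this origin.
- broad_bottle: broad white plastic bottle, open, body 76 mm across, rim 115 mm above the origin, neck 35 mm across with a snap bead 40 mm across, about 0.45 kg, loose, on the trivet or the rack (14 mm high). Origin: centre of its underside, z up. Its cap is fully home when the cap's origin is 99 mm above this origin.
- slim_bottle_seal (a joint): dark springy sealing ring in the slim bottle's mouth, standing 3 mm proud of the rim: how far it is squeezed down, 0 free, 0.003 m flat. About 0.8 mm with the cap clicked on and let go, then 3 N more for each mm; a push of 9 N or more holds it flat.
- broad_bottle_seal (a joint): dark springy sealing ring in the broad bottle's mouth, standing 3 mm proud of the rim: how far it is squeezed down, 0 free, 0.003 m flat. About 0.8 mm with the cap clicked on and let go, then 3 N more for each mm; a push of 9 N or more holds it flat.
- trivet: round wooden trivet, 120 mm across, 14 mm thick, fixed; origin at the centre of its underside. Either bottle may stand on it: the one that does (axis within 20 mm of the trivet's) is to be capped.
- rack: wire draining rack, about 129 x 124 mm, 14 mm high, fixed; origin below its centre on the worktop. The washed bottle stands on it and stays open.
- mug: green mug with a handle, 90 mm across, 92 mm high, behind the work; origin at its underside; bystander.
- tea_box: dark tea carton, 59 x 102 x 72 mm, behind the work at the left; origin at the centre of its underside; bystander.
- sugar_tin: round tin with a white lid, 72 mm across, 94 mm high, at the far right; origin at the centre of its underside; bystander.
- slim_bottle_mouth (a point): centre of the slim bottle's hard rim. Its cap goes straight down, coaxial within 1.5 mm. Cap's origin below this point: at 8 to 9 mm its tongues meet the bead and the push rises to 5 to 15 N; at 10 to 12.5 mm it clicks over and the push falls below 3 N (it snaps inward); then the sealing ring pushes back evenly, 4 to 6 N at 15 mm, 9 N at home, 16 mm. Let go, it springs back up about 2 mm.
- broad_bottle_mouth (a point): centre of the broad bottle's hard rim. Its cap goes straight down, coaxial within 1.5 mm. Cap's origin below this point: at 8 to 9 mm its tongues meet the bead and the push rises to 5 to 15 N; at 10 to 12.5 mm it clicks over and the push falls below 3 N (it snaps inward); then the sealing ring pushes back evenly, 4 to 6 N at 15 mm, 9 N at home, 16 mm. Let go, it springs back up about 2 mm.
- coffee_maker: black drip coffee maker with its flask, 244 x 171 x 330 mm, fixed, standing behind the caps and the rack or trivet; origin at the centre of its underside. An obstacle: carry the cap round in front of it, on the robot's side.
There are look-alikes about, which are no part of the job. What is shaped like the slim_bottle but pink is not meant.

How it is judged:
On the way:
1. the fitting cap has clicked over the bead of the bottle on the trivet (((horizontal distance between slim_bottle and trivet below 0.035 m and horizontal distance between slim_cap and slim_bottle below 0.004 m and z of slim_cap in the frame of slim_bottle below 0.1265 m) or (horizontal distance between broad_bottle and trivet below 0.035 m and horizontal distance between broad_cap and broad_bottle below 0.004 m and z of broad_cap in the frame of broad_bottle below 0.1015 m))), for 0.1 s.
At the end, for the whole second after the job is handed in: The bottle on the trivet stands upright (within 35 mm of the trivet's centre) with its own cap fully home (1.2 mm, coaxial 3 mm), its sealing ring squeezed at least 2.2 of 3 mm under the robot's push; the other bottle (open, on the rack) and cap moved less than 30 mm (((horizontal distance between slim_bottle and trivet below 0.035 m and angle between each of slim_bottle, slim_cap, broad_bottle's own z axis and vertical below 0.06 rad and horizontal distance between slim_cap and slim_bottle below 0.003 m and z of slim_cap in the frame of slim_bottle below 0.1252 m and value of joint slim_bottle_seal above 0.0022 m and contact force between any of the fingers, the arm and slim_cap above 3 N and distance of each of broad_bottle, broad_cap from where it was at the start of the episode below 0.03 m and horizontal distance between broad_bottle and rack below 0.035 m and height (world z) of broad_cap below 0.01 m and linear speed of slim_cap below 0.02 m/s) or (horizontal distance between broad_bottle and trivet below 0.035 m and angle between each of broad_bottle, broad_cap, slim_bottle's own z axis and vertical below 0.06 rad and horizontal distance between broad_cap and broad_bottle below 0.003 m and z of broad_cap in the frame of broad_bottle below 0.1002 m and value of joint broad_bottle_seal above 0.0022 m and contact force between any of the fingers, the arm and broad_cap above 3 N and distance of each of slim_bottle, slim_cap from where it was at the start of the episode below 0.03 m and horizontal distance between slim_bottle and rack below 0.035 m and height (world z) of slim_cap below 0.01 m and linear speed of broad_cap below 0.02 m/s))); the arm keeps its last pose, push and grip.
It fails at once if the mug is pushed out of place or knocked over (distance of mug from where it was at the start of the episode above 0.03 m or angle between mug's own z axis and vertical above 0.3 rad).
It fails at once if the tea box is pushed out of place or knocked over (distance of tea_box from where it was at the start of the episode above 0.03 m or angle between tea_box's own z axis and vertical above 0.3 rad).
It fails at once if the sugar tin is pushed out of place or knocked over (distance of sugar_tin from where it was at the start of the episode above 0.03 m or angle between sugar_tin's own z axis and vertical above 0.3 rad).
It fails at once if a bottle is tipped over (angle between any of slim_bottle, broad_bottle's own z axis and vertical above 0.35 rad).
It also fails if it takes over 51 s, if anything falls off the work surface, if the arm or the gripper's body presses on something with over 40 N, if the wrist force passes 120 N, or if a joint passes its speed limit or range.

### The arm

A 6-joint arm with a two-finger parallel gripper is mounted at the origin on a cart in front of the work surface, level with it; the furniture and walls round the work are solid. World frame = base frame: x ahead of the robot, y to its left, z up, the work surface at z = 0. Lengths are in m, angles in rad, forces in N, time in s.
With the tool pointing down it reaches from about 0.4 to 0.925 m from the base axis. Payload 12.5 kg.
Tool frame: the origin (TCP) lies at the very end of the fingers, on their centre line; the grasp point (between the pads) lies grip_depth behind it (grip_depth is the distance from the TCP to the grasp point, in m); z points along the fingers, y is the direction in which the jaws open and shut (so a half turn about z gives the same grasp; the last joint's range is limited). The gripper opens to 95 mm and grips with 3 to 60 N. Pads are 20 mm wide; open, the fingers measure 119 mm over their backs; the gripper's body (75 mm by 180 mm) begins 59 mm behind the grasp point.
Start: joints at [-1.352, 0.491, 1.559, -0, 1.092, -0.106], TCP at [0.199, -0.592, 0.215] pointing down, gripper open.
Joint ranges: [-3.1, 3.1], [-0.84, 2.19], [0.05, 2.79], [-1.13, 4.28], [0.06, 2.93], [-2.69, 2.69]. Speed limits (rad/s): [2.22, 2.22, 2.79, 3.14, 3.14, 3.14].

### API

Orientations are given as a unit quaternion [x, y, z, w].
In Python, from bench import get_state, camera, camera_model, finish_job, grip_depth gives the robot as it stands. The module is installed in compiled form; this text tells all that it offers.
- The arm moves only by the tool play_rows, never from a script. Its argument "targets" is a list of rows, each a list of 6 numbers: the shift along the tool's x, y, z in units of 0.12 m (1.0 is 0.12 m), then the turn, a rotation vector about the tool's x, y, z in units of 60 degrees (1.0 is 60 degrees). A call has 1 to 10 rows; each row is the pose to reach, as a shift and turn from the pose commanded when the call began, along the tool's axes at that moment; what a row does not reach only later rows make up. A row lasts 1/10 s, in which the tool goes at most 50 mm and 8.59 degrees, less where a joint would pass 70% of its speed; a pose out of reach is approached as far as the arm can. A call with a number of a shift or a turn outside -1 to 1 is refused whole. A call with a gripper value outside its range is refused whole. "claw" is the closure, from -1 (fully open) to 1 (shut), set as the call begins (left out, the last holds). The fingers move at their own pace and stop on an object; "force" is the grip in N (left out, the last holds). Time passes only in rows, so rows that repeat a pose let the fingers close. It gives the time, the measured TCP pose, the force and the opening at its end, in the units of the state.
- get_state(): the state, without advancing time (a new reading comes with each control period).
- camera(name): name is "side" or "top"; returns (picture, depth): 480x640x3 uint8, red, green, blue; 480x640 float32, m along the optical axis (not along the pixel's ray), 0 where there is no reading.
- camera_model(name): a dict with "fx", "fy", "cx", "cy" (pixels), "k1" (the pictures are not rectified: a ray, as slopes to the right and down, at radius r is drawn at 1 + k1 r^2 times it, then the intrinsics apply), "view" (4x4, takes a point from world to camera coordinates). Camera axes: x right, y down, z forward; pixel columns grow to the right and rows downward; lengths in m; the calibration is good to about 2 mm. A picture is of the moment at which its call begins. camera_model takes no time and is no camera call.
- finish_job(): hands the job in, once; it reports no verdict.
The state is a dict: "time": time; "joint_pos": joint angles; "joint_vel": joint speeds; "joint_efforts": joint torques, N m; "position": TCP position; "ee_rot": TCP orientation; "ft_force": force on the tool from outside, world axes, zero at the start; "moment": the same for the moment, N m; "finger_gap": opening from 0.0 (shut) to 1.0 (fully open).
Only numpy, scipy, OpenCV 4.12 (cv2) and the standard library are available. Lean on these libraries where they do the work, as an engineer would, in place of code of your own. Each camera call takes 0.05 s, during which the arm holds its last target.

## Working session

There is one attempt and no reset: what is moved stays moved. The work goes in short steps, Python scripts to look and compute and a tool call to move; the robot and the scene stay as the last step left them, time stands still between calls to the robot, and variables do not carry over. Pictures are saved under pics/ and viewed, and the job is handed in when it is done.

Besides the shell and the picture viewer there is one more tool, called after ">>>" as name(argument=value, ...) on one line, values as JSON. play_rows: Moves the arm, as the interface text tells. Shifts and turns lie within -1 to 1; 1 stands for 0.12 m of shift or 60 degrees of turn. Its arguments: {"type":"object","properties":{"targets":{"type":"array"},"claw":{"type":"number"},"force":{"type":"number"}},"required":["targets"]}

```bash
mkdir -p pics; ls
python3 - <<'E'
from bench import *
import cv2, numpy as np
s=get_state(); print({k:np.round(v,4) for k,v in s.items()}); print(grip_depth() if callable(grip_depth) else grip_depth)
for n in("side","top"):
    p,d=camera(n); cv2.imwrite(f"pics/{n}0.png",p[:,:,::-1]); np.save(f"pics/{n}0.npy",d); m=camera_model(n); print(n,m)
E
```

```text
pics
{'time': np.float64(0.0), 'joint_pos': array([-1.3516,  0.4915,  1.5594,  0.    ,  1.0917, -0.1056]), 'joint_vel': array([ 0.0015,  0.0005, -0.0006,  0.0001,  0.0004, -0.0011]), 'joint_efforts': array([ 9.00000e-04, -6.12639e+01, -2.58183e+01,  6.94000e-02,
        4.82000e-02, -1.00000e-04]), 'position': array([ 0.1994, -0.5921,  0.2141]), 'ee_rot': array([ 9.868e-01,  1.617e-01, -0.000e+00, -5.000e-04]), 'ft_force': array([-0.0057,  0.1083, -0.3959]), 'moment': array([-0.0242, -0.0115, -0.0576]), 'finger_gap': np.float64(1.0018)}
0.0188
side {'fx': 439.8972850157664, 'fy': 439.8972850157664, 'cx': 309.8553582496486, 'cy': 236.30677317692513, 'k1': 0.018663402958862135, 'view': array([[ 0.95791449, -0.28667029, -0.01483142, -0.55240164],
       [-0.15474763, -0.47219479, -0.86780485,  0.16411106],
       [ 0.24177054,  0.83357797, -0.49668378,  0.90226327],
       [ 0.        ,  0.        ,  0.        ,  1.        ]])}
top {'fx': 549.4430584628741, 'fy': 549.4430584628741, 'cx': 321.5138974159384, 'cy': 242.1314381386886, 'k1': -0.17126042522448912, 'view': array([[-0.0141956 , -0.99989741,  0.00191172, -0.02789216],
       [-0.98992987,  0.01378472, -0.14088587,  0.59262622],
       [ 0.14084507, -0.00389242, -0.990024  ,  1.19801743],
       [ 0.        ,  0.        ,  0.        ,  1.        ]])}
```

View pics/side0.png

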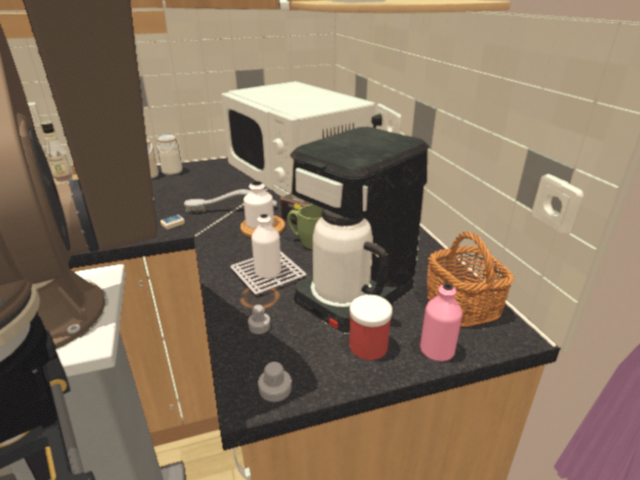

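View pics/top0.png

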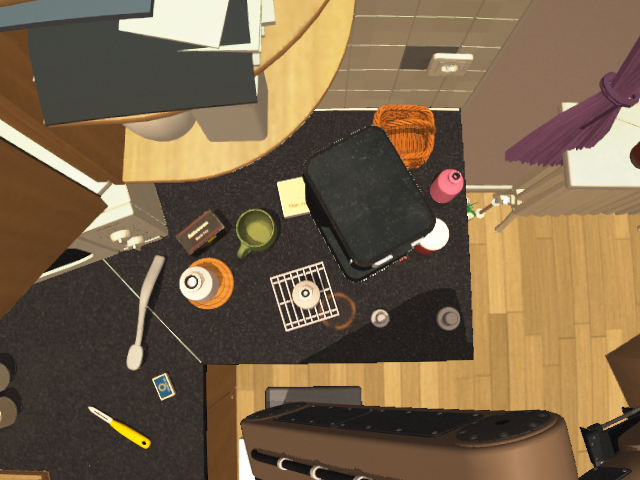

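The top view shows a bottle on the trivet at about (197,282) and a bottle on the rack at (305,293). The caps are at (380,318), smaller, and (448,318), larger. The pink look-alike is at (447,185). Next I'll enlarge these and measure.

```bash
cat > h.py <<'E'
import numpy as np, cv2
from bench import *
def ray(n,u,v):
    m=camera_model(n); K=np.array([[m['fx'],0,m['cx']],[0,m['fy'],m['cy']],[0,0,1]])
    p=cv2.undistortPoints(np.array([[[u,v]]],float),K,np.array([m['k1'],0,0,0,0]))[0,0]
    V=m['view']; R=V[:3,:3]; return -R.T@V[:3,3], R.T@np.array([p[0],p[1],1])
def atz(n,u,v,z):
    o,d=ray(n,u,v); return o+d*(z-o[2])/d[2]
def pix(n,P):
    m=camera_model(n); K=np.array([[m['fx'],0,m['cx']],[0,m['fy'],m['cy']],[0,0,1]]);V=m['view']
    return cv2.projectPoints(np.atleast_2d(np.array(P,float)),cv2.Rodrigues(V[:3,:3])[0],V[:3,3],K,np.array([m['k1'],0,0,0,0]))[0][:,0]
def cloud(n,d):
    m=camera_model(n); K=np.array([[m['fx'],0,m['cx']],[0,m['fy'],m['cy']],[0,0,1]])
    vv,uu=np.mgrid[:480,:640]; q=cv2.undistortPoints(np.stack([uu,vv],-1).reshape(-1,1,2).astype(float),K,np.array([m['k1'],0,0,0,0])).reshape(480,640,2)
    c=np.dstack([q*d[...,None],d]); V=m['view']; w=(c-V[:3,3])@V[:3,:3]; w[d==0]=np.nan; return w
E
python3 - <<'E'
from h import *
t=cv2.imread('pics/top0.png'); s=cv2.imread('pics/side0.png')
a=cv2.resize(t[240:350,160:350],None,fx=4,fy=4,interpolation=cv2.INTER_CUBIC)
cv2.imwrite('pics/ct1.png',a)
cv2.imwrite('pics/ct2.png',cv2.resize(t[290:345,350:480],None,fx=6,fy=6,interpolation=cv2.INTER_CUBIC))
cv2.imwrite('pics/cs1.png',cv2.resize(s[170:300,215:335],None,fx=4.6,fy=4.6,interpolation=cv2.INTER_CUBIC))
d=np.load('pics/top0.npy'); w=cloud('top',d)
for (u,v) in [(192,282),(305,293),(380,317),(448,317),(215,295),(447,177)]:
    print(u,v,np.round(w[v,u],4))
ds=np.load('pics/side0.npy'); ws=cloud('side',ds)
for nm,lo,hi in [('triv',(210,200),(270,320))]: pass
# top-cam heights around
for nm,(u0,u1,v0,v1) in dict(triv=(170,240,250,315),rack=(285,330,275,315),c1=(365,395,303,330),c2=(430,465,303,335)).items():
    q=w[v0:v1,u0:u1].reshape(-1,3); print(nm,'zmax',np.round(np.sort(q[~np.isnan(q[:,2]),2])[-60::6],3))
E
```

```text
192 282 [0.5002 0.2404 0.114 ]
305 293 [ 0.4731 -0.0005  0.1433]
380 317 [ 0.4221 -0.164   0.042 ]
448 317 [ 0.4187 -0.3161  0.0479]
215 295 [0.477  0.2098 0.0139]
447 177 [ 0.7208 -0.3113  0.1188]
triv zmax [0.131 0.131 0.131 0.132 0.132 0.133 0.133 0.134 0.134 0.135]
rack zmax [0.153 0.154 0.154 0.155 0.155 0.156 0.156 0.157 0.159 0.159]
c1 zmax [0.044 0.046 0.046 0.047 0.048 0.048 0.049 0.049 0.05  0.051]
c2 zmax [0.049 0.049 0.049 0.049 0.049 0.05  0.05  0.051 0.051 0.052]
```

View pics/ct1.png

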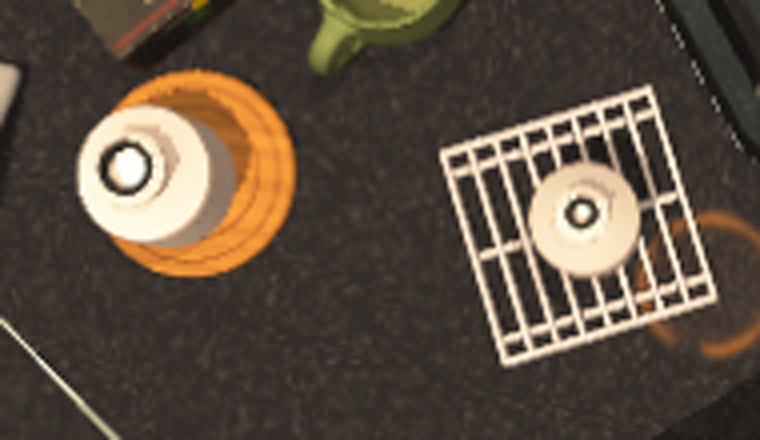

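View pics/ct2.png

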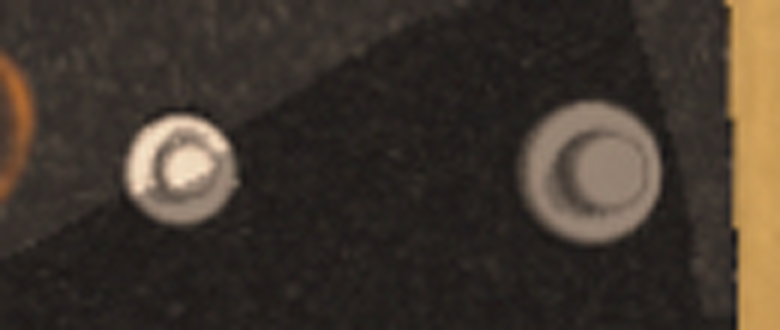

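View pics/cs1.png

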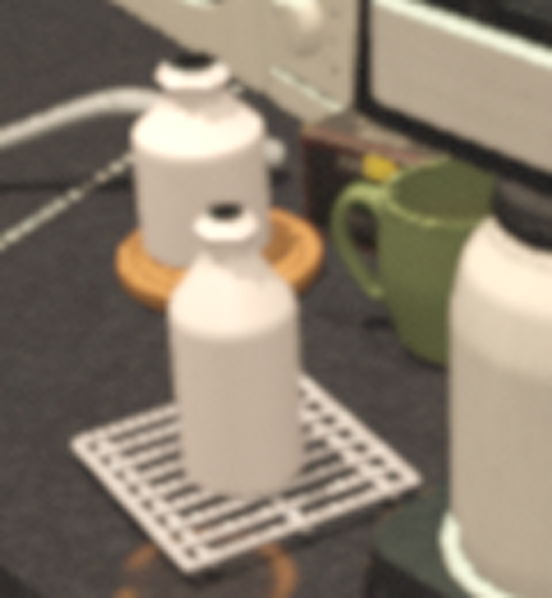

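The trivet bottle is broad: wide body, rim near z = 0.13, wide mouth. So the broad cap is the larger one at top (448,318); the smaller at (380,318) belongs to the slim bottle on the rack, and the pink bottle at (447,185) is not meant. Now I'll measure both centres precisely.

Run:
```python
from h import *
t=cv2.imread('pics/top0.png'); s=cv2.imread('pics/side0.png')
def crop(im,u0,v0,w,h,f): return cv2.resize(im[v0:v0+h,u0:u0+w],None,fx=f,fy=f,interpolation=cv2.INTER_CUBIC)
A=crop(t,430,300,38,38,10);B=crop(t,174,262,38,38,10);C=crop(s,255,358,38,48,8);D=crop(s,240,175,38,48,8)
cv2.imwrite('pics/z1.png',np.hstack([A,B])); 
cv2.imwrite('pics/z2.png',cv2.convertScaleAbs(np.hstack([C,D]),alpha=1.2))
w=cloud('top',np.load('pics/top0.npy'))
def cf(q):
    A=np.c_[2*q[:,:2],np.ones(len(q))]; x=np.linalg.lstsq(A,(q[:,:2]**2).sum(1),rcond=None)[0]; return x[:2],np.sqrt(x[2]+x[:2]@x[:2])
for nm,(u0,u1,v0,v1),zr in [('cap shoulder',(428,468,300,338),(.016,.025)),('captop',(428,468,300,338),(.044,.053)),('rim',(170,240,250,315),(.124,.137)),('triv',(170,240,250,315),(.008,.02))]:
    q=w[v0:v1,u0:u1].reshape(-1,3); q=q[(q[:,2]>zr[0])&(q[:,2]<zr[1])]
    c,(W,H),a=cv2.minAreaRect(q[:,:2].astype(np.float32)); (cc,r)=cv2.minEnclosingCircle(q[:,:2].astype(np.float32))
    print(nm,len(q),np.round(q.mean(0),4),'enc',np.round(cc,4),round(r,4))
for nm,P in dict(shoulder=(0,0)).items(): pass
```

```text
cap shoulder 238 [ 0.4158 -0.3197  0.0202] enc [ 0.415  -0.3229] 0.0271
captop 128 [ 0.4157 -0.3224  0.048 ] enc [ 0.4151 -0.3229] 0.0155
rim 192 [0.5    0.2376 0.1292] enc [0.5005 0.2395] 0.0201
triv 1041 [0.5066 0.2084 0.0143] enc [0.5134 0.2296] 0.0685
```

View pics/z1.png

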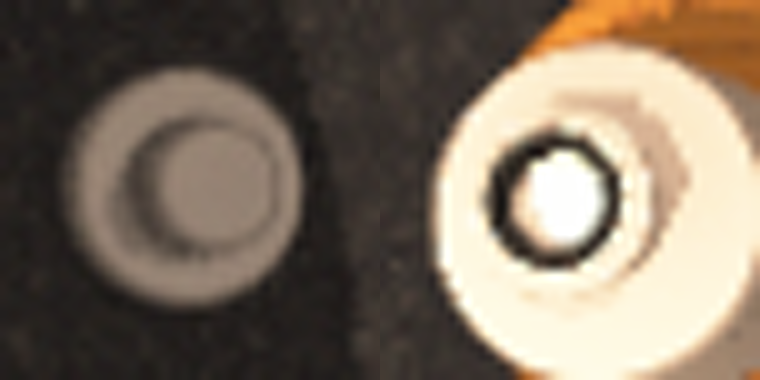

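View pics/z2.png

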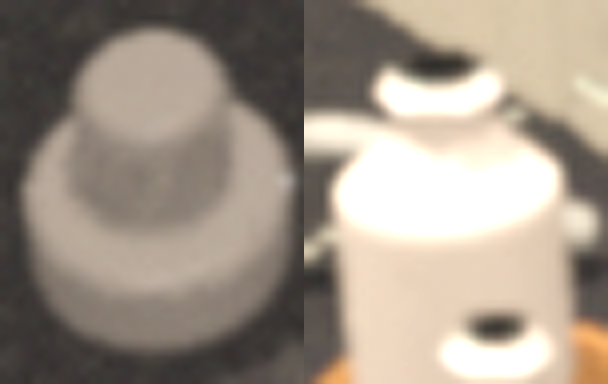

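Run:
```python
from h import *
f=lambda n,x,y,u0,v0,s,z:print(n,np.round(atz(n,(x+.5)/s-.5+u0,(y+.5)/s-.5+v0,z),4))
f('top',182,187,430,300,10,.02); f('top',215,186,430,300,10,.048)
f('top',174,199,174,262,10,.132); f('top',174,199,174,262,10,.129)
# side: cap top ellipse centre (151,85); seal black ellipse centre
f('side',151,85,255,358,8,.048); f('side',131,66,240,175,8,.132)
s=get_state(); print(s['position'],s['ee_rot'])
```

```text
top [ 0.4158 -0.3219  0.02  ]
top [ 0.4159 -0.3229  0.048 ]
top [0.5001 0.2384 0.132 ]
top [0.5003 0.2391 0.129 ]
side [ 0.4187 -0.3263  0.048 ]
side [0.5021 0.2381 0.132 ]
[ 0.19943593 -0.59210115  0.21413517] [ 9.86841261e-01  1.61691330e-01 -2.36364818e-05 -4.89499112e-04]
```

Run:
```python
from h import *
w=np.vstack([cloud(n,np.load(f'pics/{n}0.npy')).reshape(-1,3) for n in('top','side')]); w=w[~np.isnan(w[:,0])]
q=w[(w[:,2]>.1)&(w[:,0]>.36)&(w[:,0]<.75)&(w[:,1]>-.45)&(w[:,1]<.5)]
for y in np.arange(-.45,.5,.05):
    k=q[(q[:,1]>=y)&(q[:,1]<y+.05)]
    for zl in(.1,.2):
        kk=k[k[:,2]>zl]
        if len(kk)>3: print(round(y,2),zl,len(kk),'xmin',np.round(np.percentile(kk[:,0],1),3),'zmax',round(kk[:,2].max(),3))
# move to above cap in tool axes
s=get_state(); from scipy.spatial.transform import Rotation as R
r=R.from_quat(s['ee_rot']); T=R.from_matrix(np.c_[[1,0,0],[0,-1,0],[0,0,-1]])
print(r.as_matrix().round(3)); print('turn',(r.inv()*T).as_rotvec()/np.radians(60),'shift',r.inv().apply(np.array([.4156,-.3227,.12])-s['position'])/.12)
```

```text
-0.4 0.1 27 xmin 0.707 zmax 0.107
-0.35 0.1 1046 xmin 0.694 zmax 0.147
-0.25 0.1 4504 xmin 0.55 zmax 0.337
-0.25 0.2 4045 xmin 0.55 zmax 0.337
-0.2 0.1 11253 xmin 0.526 zmax 0.337
-0.2 0.2 7193 xmin 0.524 zmax 0.337
-0.15 0.1 6249 xmin 0.511 zmax 0.337
-0.15 0.2 5635 xmin 0.511 zmax 0.337
-0.1 0.1 4038 xmin 0.517 zmax 0.548
-0.1 0.2 4038 xmin 0.517 zmax 0.548
-0.05 0.1 5409 xmin 0.451 zmax 0.784
-0.05 0.2 4353 xmin 0.603 zmax 0.784
-0.0 0.1 9322 xmin 0.462 zmax 0.885
-0.0 0.2 9017 xmin 0.601 zmax 0.885
0.05 0.1 9181 xmin 0.598 zmax 0.903
0.05 0.2 9180 xmin 0.598 zmax 0.903
0.1 0.1 9652 xmin 0.594 zmax 0.992
0.1 0.2 9652 xmin 0.594 zmax 0.992
0.15 0.1 9664 xmin 0.591 zmax 0.996
0.15 0.2 9664 xmin 0.591 zmax 0.996
0.2 0.1 9832 xmin 0.486 zmax 0.903
0.2 0.2 9183 xmin 0.594 zmax 0.903
0.25 0.1 7502 xmin 0.543 zmax 0.843
0.25 0.2 7454 xmin 0.544 zmax 0.843
0.3 0.1 6721 xmin 0.495 zmax 0.749
0.3 0.2 5804 xmin 0.494 zmax 0.749
0.35 0.1 4553 xmin 0.446 zmax 0.661
0.35 0.2 3624 xmin 0.446 zmax 0.661
0.4 0.1 1965 xmin 0.402 zmax 0.573
0.4 0.2 1452 xmin 0.4 zmax 0.573
0.45 0.1 970 xmin 0.363 zmax 0.55
0.45 0.2 581 xmin 0.362 zmax 0.55
[[ 0.948  0.319 -0.   ]
 [ 0.319 -0.948  0.001]
 [ 0.    -0.001 -1.   ]]
turn [-9.38996735e-04  4.53414086e-05  3.10169370e-01] shift [ 2.42353347 -1.55199168  0.78624197]
```

Run:
```python
from h import *
w=np.vstack([cloud(n,np.load(f'pics/{n}0.npy')).reshape(-1,3) for n in('top','side')]); w=w[~np.isnan(w[:,0])]
q=w[(w[:,0]>.36)&(w[:,0]<.75)&(w[:,1]>.0)&(w[:,1]<.5)]
u=(q[:,0]+q[:,1])/2**.5
for z in np.arange(.02,.9,.04):
    m=(q[:,2]>z)&(q[:,2]<z+.04)&(np.hypot(q[:,0]-.5,q[:,1]-.239)>.05)&(np.hypot(q[:,0]-.5,q[:,1]-.239)<.25)
    m&=u>.739/2**.5
    if m.sum()>3:
        k=np.argsort(u[m])[max(3,m.sum()//100)]; print(round(z,2),m.sum(),'clear to wall plane',round(u[m][k]-.739/2**.5,3),q[m][k].round(3))
```

```text
0.02 2267 clear to wall plane 0.004 [0.548 0.197 0.021]
0.06 2575 clear to wall plane 0.006 [0.605 0.142 0.09 ]
0.1 963 clear to wall plane 0.144 [0.62  0.323 0.127]
0.14 829 clear to wall plane 0.144 [0.59  0.352 0.175]
0.18 1539 clear to wall plane 0.144 [0.619 0.323 0.207]
0.22 1454 clear to wall plane 0.143 [0.62  0.322 0.253]
0.26 1610 clear to wall plane 0.147 [0.62  0.327 0.262]
0.5 868 clear to wall plane 0.005 [0.612 0.133 0.537]
0.54 9292 clear to wall plane 0.002 [0.618 0.123 0.548]
0.58 3528 clear to wall plane 0.003 [0.662 0.081 0.608]
0.62 3496 clear to wall plane 0.002 [0.662 0.08  0.646]
0.66 2445 clear to wall plane 0.004 [0.659 0.086 0.68 ]
0.7 2023 clear to wall plane 0.072 [0.546 0.295 0.707]
0.74 2046 clear to wall plane 0.002 [0.611 0.13  0.777]
0.78 1567 clear to wall plane 0.011 [0.613 0.142 0.78 ]
0.82 7367 clear to wall plane 0.001 [0.625 0.115 0.854]
0.86 6944 clear to wall plane 0.001 [0.65  0.09  0.874]
```

>>> play_rows(targets=[[0.4,-0.25,0.1,0,0,0],[0.8,-0.5,0.2,0,0,0],[1.0,-0.65,0.3,0,0,0],[1.0,-0.65,0.3,0,0,0]], claw=-1, force=30)

```text
time: 0.5
position: [0.2902, -0.4755, 0.177]
ee_rot: [0.987, 0.163, -0.0, -0.002]
ft_force: [0.2, -0.2, 0.7]
finger_gap: 0.999
```

```bash
cat >> h.py <<'E'
from scipy.spatial.transform import Rotation as R
def to(p):
    s=get_state(); r=R.from_quat(s['ee_rot']); T=R.from_matrix(np.c_[[.948,.319,0],[.319,-.948,0],[0,0,-1]])
    print('pos',s['position'].round(4),'t',round(float(s['time']),2),'F',s['ft_force'].round(1),'gap',round(float(s['finger_gap']),3),'turn',((r.inv()*T).as_rotvec()/np.radians(60)).round(3),'shift',(r.inv().apply(np.array(p)-s['position'])/.12).round(3))
E
python3 -c "
from h import *
to([.4156,-.3227,.10])"
```

```text
pos [ 0.2902 -0.4755  0.177 ] t 0.5 F [ 0.2 -0.2  0.7] gap 0.999 turn [-0.004 -0.     0.004] shift [ 1.4   -0.865  0.646]
```

>>> play_rows(targets=[[0.3,-0.2,0.1,0,0,0],[0.6,-0.4,0.25,0,0,0],[0.9,-0.6,0.4,0,0,0],[1.0,-0.65,0.5,0,0,0],[1.0,-0.65,0.5,0,0,0]])

```text
time: 1.0
position: [0.3777, -0.3668, 0.1174]
ee_rot: [0.987, 0.163, -0.001, -0.001]
ft_force: [-0.3, -0.4, 0.2]
finger_gap: 1.0
```

```bash
python3 -c "
from h import *
to([.4156,-.3227,.08])"
```

```text
pos [ 0.3777 -0.3668  0.1174] t 1.0 F [-0.3 -0.4  0.2] gap 1.0 turn [-0.002  0.001  0.003] shift [ 0.418 -0.246  0.312]
```

>>> play_rows(targets=[[0.2,-0.12,0.1,0,0,0],[0.418,-0.246,0.2,0,0,0],[0.418,-0.246,0.31,0,0,0],[0.418,-0.246,0.31,0,0,0],[0.418,-0.246,0.31,0,0,0]])

```text
time: 1.5
position: [0.4149, -0.3253, 0.0819]
ee_rot: [0.987, 0.161, 0.0, 0.0]
ft_force: [-0.5, -0.0, 1.1]
finger_gap: 0.999
```

Run:
```python
from h import *
to([.4156,-.3227,.0225])
p,d=camera('top'); cv2.imwrite('pics/t1.png',p[...,::-1]); np.save('pics/t1.npy',d)
s,_=camera('side')
cv2.imwrite('pics/g1.png',np.hstack([cv2.resize(p[250:350,380:500,::-1],None,fx=3.3,fy=3.3,interpolation=2),cv2.resize(s[310:410,215:335,::-1],None,fx=3.3,fy=3.3,interpolation=2)]))
```

```text
pos [ 0.4149 -0.3253  0.0819] t 1.5 F [-0.5 -0.   1.1] gap 0.999 turn [ 0.001 -0.    -0.001] shift [ 0.012 -0.019  0.495]
```

View pics/g1.png

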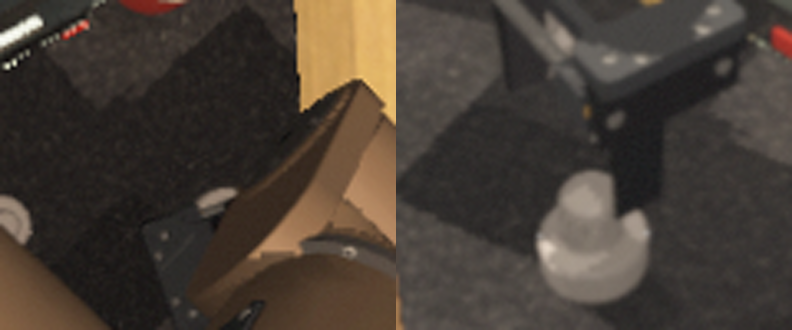

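The side view shows the larger cap under the open fingers, one finger visible at about (640,180) in the crop. I'll descend now.

>>> play_rows(targets=[[0.012,-0.019,0.15,0,0,0],[0.012,-0.019,0.3,0,0,0],[0.012,-0.019,0.42,0,0,0],[0.012,-0.019,0.48,0,0,0],[0.012,-0.019,0.48,0,0,0],[0.012,-0.019,0.48,0,0,0]])

```text
time: 2.2
position: [0.416, -0.3218, 0.0245]
ee_rot: [0.987, 0.161, 0.0, 0.0]
ft_force: [-0.1, -0.2, -0.6]
finger_gap: 0.999
```

Run:
```python
from h import *
to([.4156,-.3227,.0225]); to([.4156,-.3227,.0225])
```

```text
pos [ 0.416  -0.3218  0.0245] t 2.2 F [-0.1 -0.2 -0.6] gap 0.999 turn [ 0.001 -0.    -0.   ] shift [-0.006  0.006  0.017]
pos [ 0.416  -0.3218  0.0245] t 2.2 F [-0.1 -0.2 -0.6] gap 0.999 turn [ 0.001 -0.    -0.   ] shift [-0.006  0.006  0.017]
```

>>> play_rows(targets=[[0,0,0.01,0,0,0],[0,0,0.01,0,0,0],[0,0,0.01,0,0,0],[0,0,0.01,0,0,0],[0,0,0.01,0,0,0],[0,0,0.01,0,0,0],[0,0,0.01,0,0,0],[0,0,0.01,0,0,0]], claw=1, force=45)

```text
time: 3.0
position: [0.4159, -0.3213, 0.0226]
ee_rot: [0.987, 0.162, -0.0, 0.0]
ft_force: [0.7, -1.1, -0.1]
finger_gap: 0.386
```

>>> play_rows(targets=[[0,0,-0.1,0,0,0],[0,0,-0.3,0,0,0],[0,0,-0.6,0,0,0],[0,0,-1.0,0,0,0],[0,0,-1.0,0,0,0]])

```text
time: 3.5
position: [0.4175, -0.3228, 0.1485]
ee_rot: [0.987, 0.162, 0.003, 0.004]
ft_force: [0.9, 0.5, -0.8]
finger_gap: 0.305
```

Run:
```python
from h import *
to([.41,-.15,.225])
p,d=camera('top')
s,_=camera('side'); cv2.imwrite('pics/s2.png',s[...,::-1])
```

```text
pos [ 0.4175 -0.3228  0.1485] t 3.5 F [ 0.9  0.5 -0.8] gap 0.305 turn [ 0.008 -0.004  0.   ] shift [ 0.403 -1.379 -0.647]
```

View pics/s2.png

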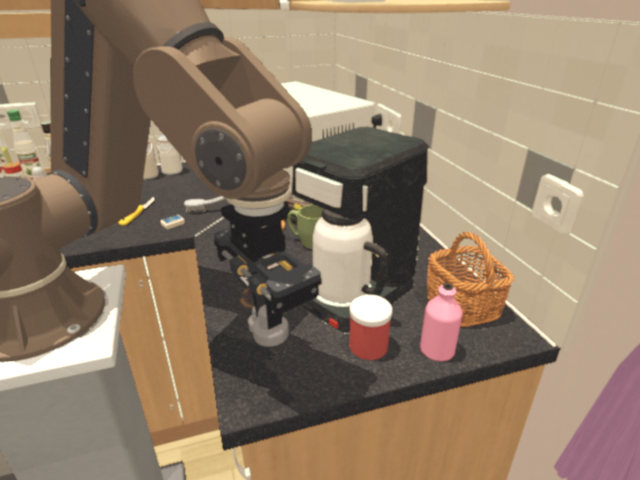

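Run:
```python
from h import *
s=cv2.imread('pics/s2.png'); s=s[270:360,215:325]
cv2.imwrite('pics/s2z.png',cv2.resize(s,None,fx=6,fy=6,interpolation=2))
st=get_state(); P=st['position']
for dz in(0,-.0226,.0257): print(dz,pix('side',P+[0,0,dz]))
```

```text
0 [[267.44368358 320.30168238]]
-0.0226 [[268.36016727 331.72030919]]
0.0257 [[266.36210745 306.84589228]]
```

View pics/s2z.png

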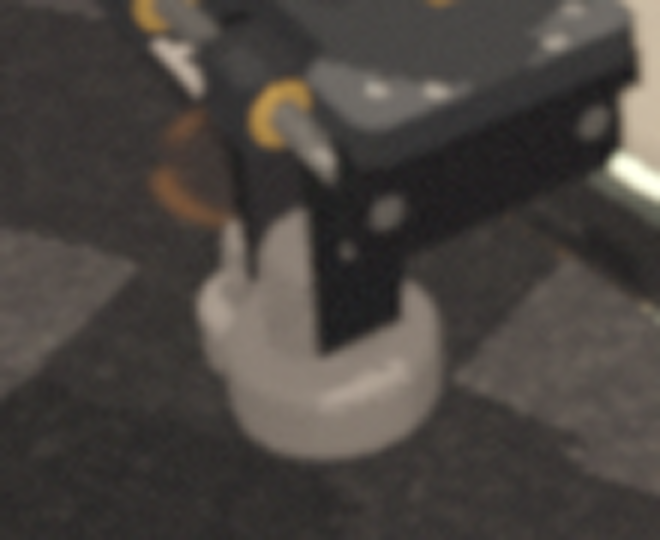

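>>> play_rows(targets=[[0.0,0.0,-0.3,0,0,0],[0.05,-0.15,-0.6,0,0,0],[0.12,-0.45,-0.68,0,0,0],[0.2,-0.75,-0.68,0,0,0],[0.27,-1.0,-0.68,0,0,0],[0.27,-1.0,-0.68,0,0,0]])

```text
time: 4.2
position: [0.4072, -0.1941, 0.2233]
ee_rot: [0.987, 0.163, -0.001, -0.001]
ft_force: [0.1, -0.2, -0.6]
finger_gap: 0.304
```

Run:
```python
from h import *
to([.40,-.09,.23]);to([.42,.1,.23])
```

```text
pos [ 0.4072 -0.1941  0.2233] t 4.2 F [ 0.1 -0.2 -0.6] gap 0.304 turn [-0.003  0.002  0.002] shift [ 0.222 -0.841 -0.054]
pos [ 0.4072 -0.1941  0.2233] t 4.2 F [ 0.1 -0.2 -0.6] gap 0.304 turn [-0.003  0.002  0.002] shift [ 0.889 -2.287 -0.052]
```

>>> play_rows(targets=[[0.1,-0.25,-0.05,0,0,0],[0.2,-0.55,-0.1,0,0,0],[0.3,-0.8,-0.1,0,0,0],[0.36,-1.0,-0.1,0,0,0],[0.36,-1.0,-0.1,0,0,0]])

```text
time: 4.7
position: [0.4105, -0.068, 0.2354]
ee_rot: [0.987, 0.163, -0.001, -0.001]
ft_force: [-0.5, -0.6, -0.3]
finger_gap: 0.308
```

>>> play_rows(targets=[[0.1,-0.3,0,0,0,0],[0.22,-0.6,0,0,0,0],[0.35,-0.9,0,0,0,0],[0.42,-1.0,0,0,0,0],[0.42,-1.0,0,0,0,0]])

```text
time: 5.2
position: [0.4209, 0.0607, 0.2354]
ee_rot: [0.987, 0.163, -0.001, -0.0]
ft_force: [0.5, 0.3, -1.1]
finger_gap: 0.312
```

Run:
```python
from h import *
to([.5002,.2388,.19])
```

```text
pos [0.4209 0.0607 0.2354] t 5.2 F [ 0.5  0.3 -1.1] gap 0.312 turn [-0.     0.001  0.002] shift [ 1.103 -1.193  0.378]
```

>>> play_rows(targets=[[0.25,-0.3,0,0,0,0],[0.5,-0.6,0.1,0,0,0],[0.75,-0.85,0.1,0,0,0],[1.0,-1.0,0.2,0,0,0],[1.0,-1.0,0.2,0,0,0],[1.0,-1.0,0.2,0,0,0]])

```text
time: 5.8
position: [0.496, 0.2109, 0.2109]
ee_rot: [0.987, 0.162, -0.001, 0.0]
ft_force: [-0.1, 0.1, -0.9]
finger_gap: 0.304
```

Run:
```python
from h import *
to([.5002,.2388,.172])
```

```text
pos [0.496  0.2109 0.2109] t 5.8 F [-0.1  0.1 -0.9] gap 0.304 turn [0.    0.003 0.   ] shift [ 0.108 -0.209  0.324]
```

>>> play_rows(targets=[[0.05,-0.1,0.0,0,0,0],[0.108,-0.209,0.05,0,0,0],[0.108,-0.209,0.15,0,0,0],[0.108,-0.209,0.27,0,0,0],[0.108,-0.209,0.32,0,0,0],[0.108,-0.209,0.32,0,0,0],[0.108,-0.209,0.32,0,0,0]])

```text
time: 6.5
position: [0.5002, 0.2399, 0.174]
ee_rot: [0.987, 0.162, 0.0, 0.0]
ft_force: [0.5, -0.5, -1.3]
finger_gap: 0.311
```

Run:
```python
from h import *
to([.5002,.2388,.152])
p,d=camera('top');cv2.imwrite('pics/t3.png',p[...,::-1]);np.save('pics/t3.npy',d)
s,ds=camera('side'); cv2.imwrite('pics/s3.png',s[...,::-1]);np.save('pics/s3.npy',ds)
cv2.imwrite('pics/s3z.png',cv2.resize(s[140:240,205:305,::-1],None,fx=6,fy=6,interpolation=2))
cv2.imwrite('pics/t3z.png',cv2.resize(p[230:330,130:250,::-1],None,fx=6,fy=6,interpolation=2))
```

```text
pos [0.5002 0.2399 0.174 ] t 6.5 F [ 0.5 -0.5 -1.3] gap 0.311 turn [ 0. -0.  0.] shift [-0.003  0.009  0.183]
```

View pics/s3z.png

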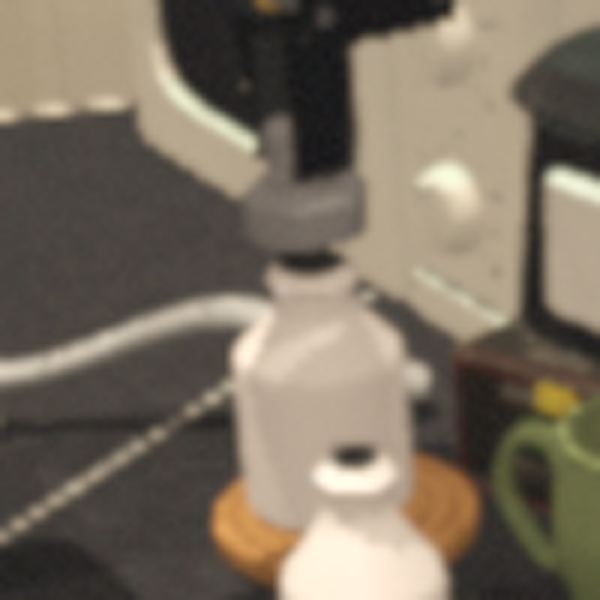

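View pics/t3z.png

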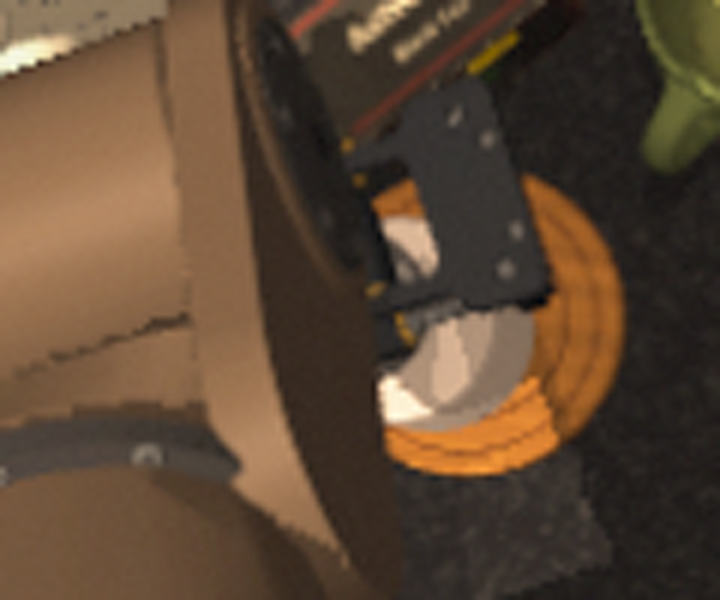

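Run:
```python
from h import *
c=lambda q:np.round((q-[205,140]+.5)*6-.5,1)
for z in(.04,.06,.08,.122,.129,.1514,.161,.1714): print(z,c(pix('side',[.5003,.2388,z])[0]))
# local sensitivity: side-image horizontal direction per mm in x,y (crop px)
p0=pix('side',[.5,.239,.15])[0]
print('d/dx mm',(pix('side',[.501,.239,.15])[0]-p0)*6,'d/dy',(pix('side',[.5,.24,.15])[0]-p0)*6)
# silhouettes: predicted skirt / bead / body extents
th=np.linspace(0,2*np.pi,72)
def ext(r,z0,z1,x=.5003,y=.2388):
    P=np.array([[x+r*np.cos(t),y+r*np.sin(t),z] for t in th for z in(z0,z1)]); q=(pix('side',P)-[205,140]+.5)*6-.5; return q.min(0).round(1),q.max(0).round(1)
print('body',ext(.038,.03,.085)); print('bead',ext(.020,.122,.124)); print('skirt',ext(.027,.1514,.1714)); 
print('seal',ext(.0155,.132,.132))
```

```text
0.04 [319.4 446.9]
0.06 [316.1 407.3]
0.08 [312.8 367.1]
0.122 [305.6 280.4]
0.129 [304.4 265.6]
0.1514 [300.4 217.8]
0.161 [298.7 197. ]
0.1714 [296.8 174.3]
d/dx mm [ 2.27455463 -0.2789992 ] d/dy [-0.41914395 -0.82555259]
body (array([226.2, 321.9]), array([404.2, 505.6]))
bead (array([259.5, 258.4]), array([351.2, 298.8]))
skirt (array([233.6, 151.9]), array([362.8, 241.8]))
seal (array([268.3, 245.6]), array([339.4, 273.3]))
```

Run:
```python
from h import *
from scipy.optimize import least_squares
s=cv2.imread('pics/s3.png'); 
cv2.imwrite('pics/s3zz.png',cv2.resize(s[160:205,235:285],None,fx=14,fy=13,interpolation=2))
t=cv2.imread('pics/t3.png'); cv2.imwrite('pics/t3zz.png',cv2.resize(t[255:310,185:225],None,fx=12,fy=10,interpolation=2))
for tag in('3',):
  w=cloud('side',np.load(f'pics/s{tag}.npy')).reshape(-1,3); w=w[~np.isnan(w[:,0])]
  near=w[np.hypot(w[:,0]-.5,w[:,1]-.239)<.055]
  def fit(q,r,nm):
    if len(q)<8: print(nm,len(q));return
    f=least_squares(lambda c:np.hypot(q[:,0]-c[0],q[:,1]-c[1])-r,[.5,.239],loss='soft_l1',f_scale=.001); print(nm,len(q),f.x.round(4),'res',np.sqrt(np.mean(f.fun**2)).round(4))
  fit(near[(near[:,2]>.03)&(near[:,2]<.085)],.038,'body')
  for z in np.arange(.10,.2,.003):
    k=near[(near[:,2]>z)&(near[:,2]<z+.003)]
    if len(k): print(round(z,3),len(k),'xspan',k[:,0].min().round(4),k[:,0].max().round(4),'ymin',np.percentile(k[:,1],5).round(4))
  for a in(.144,.147,.150,.153): 
    fit(near[(near[:,2]>a)&(near[:,2]<a+.015)],.027,f'skirt{a}')
```

```text
body 430 [0.5022 0.2376] res 0.0016
0.1 38 xspan 0.4771 0.5275 ymin 0.2095
0.103 31 xspan 0.4789 0.5238 ymin 0.2138
0.106 19 xspan 0.4803 0.5199 ymin 0.216
0.109 18 xspan 0.4845 0.52 ymin 0.2183
0.112 16 xspan 0.4856 0.5179 ymin 0.2178
0.115 13 xspan 0.4844 0.5181 ymin 0.2193
0.118 20 xspan 0.4846 0.5188 ymin 0.2194
0.121 8 xspan 0.4845 0.5187 ymin 0.2185
0.124 31 xspan 0.4821 0.5206 ymin 0.2183
0.127 22 xspan 0.4858 0.5183 ymin 0.2198
0.13 33 xspan 0.4864 0.5154 ymin 0.2216
0.133 2 xspan 0.5078 0.5101 ymin 0.2232
0.145 10 xspan 0.4781 0.5211 ymin 0.2112
0.148 23 xspan 0.4758 0.5249 ymin 0.21
0.151 18 xspan 0.4754 0.5212 ymin 0.2115
0.154 26 xspan 0.4766 0.5249 ymin 0.2116
0.157 21 xspan 0.4749 0.5251 ymin 0.2108
0.16 25 xspan 0.4754 0.5257 ymin 0.2111
0.163 43 xspan 0.4757 0.5281 ymin 0.2118
0.166 50 xspan 0.4789 0.526 ymin 0.2114
0.169 13 xspan 0.4863 0.5146 ymin 0.2223
0.172 7 xspan 0.4865 0.5079 ymin 0.2204
0.175 16 xspan 0.4848 0.5157 ymin 0.2166
0.178 12 xspan 0.4891 0.5137 ymin 0.2155
0.181 17 xspan 0.4846 0.5166 ymin 0.2182
0.184 18 xspan 0.4849 0.516 ymin 0.2158
0.187 17 xspan 0.4834 0.5164 ymin 0.2171
0.19 23 xspan 0.484 0.5163 ymin 0.2138
0.193 23 xspan 0.4834 0.5161 ymin 0.2149
0.196 19 xspan 0.4842 0.517 ymin 0.213
0.199 19 xspan 0.4845 0.5171 ymin 0.2133
skirt0.144 91 [0.5019 0.2386] res 0.0016
skirt0.147 110 [0.5019 0.2385] res 0.0015
skirt0.15 129 [0.5021 0.2386] res 0.002
skirt0.153 166 [0.502  0.2395] res 0.0042
```

View pics/s3zz.png

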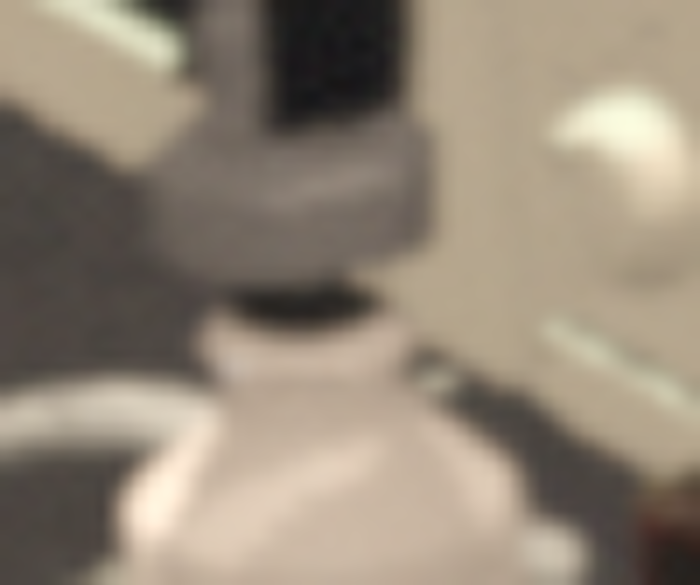

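View pics/t3zz.png

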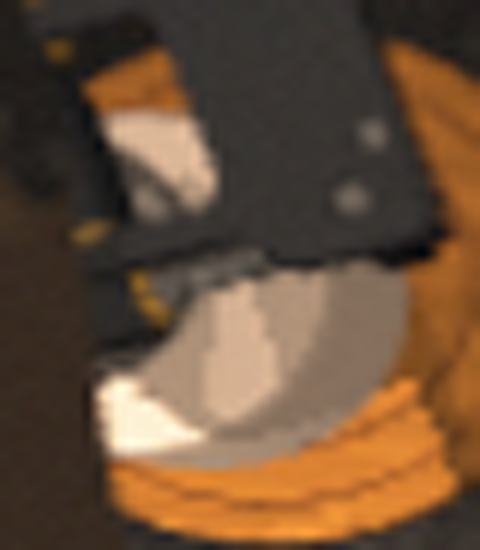

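Both methods agree: fitting the same side-camera depth puts the cap at (.5019,.2386) and the bottle at (.5022,.2376). That means a correction of about +0.3 mm in x and -1 mm in y. The cap origin is about 26 mm below the TCP.

Run:
```python
from h import *
to([.5005,.2388,.154])
```

```text
pos [0.5004 0.24   0.1743] t 6.6 F [ 0.1  0.  -1.3] gap 0.307 turn [ 0.    -0.001  0.   ] shift [-0.002  0.01   0.169]
```

>>> play_rows(targets=[[-0.001,0.01,0.0,0,0,0],[-0.001,0.01,0.04,0,0,0],[-0.001,0.01,0.08,0,0,0],[-0.001,0.01,0.12,0,0,0],[-0.001,0.01,0.15,0,0,0],[-0.001,0.01,0.15,0,0,0],[-0.001,0.01,0.15,0,0,0]], force=60)

```text
time: 7.3
position: [0.5004, 0.2389, 0.1557]
ee_rot: [0.987, 0.162, -0.0, 0.0]
ft_force: [0.3, -0.2, -1.4]
finger_gap: 0.309
```

Run:
```python
from h import *
from scipy.optimize import least_squares
to([.5005,.2388,.147])
s,ds=camera('side'); 
cv2.imwrite('pics/s4z.png',cv2.resize(s[150:210,225:295,::-1],None,fx=10,fy=10,interpolation=2))
w=cloud('side',ds).reshape(-1,3); w=w[~np.isnan(w[:,0])]
near=w[np.hypot(w[:,0]-.5,w[:,1]-.239)<.055]
def fit(q,r,nm):
    f=least_squares(lambda c:np.hypot(q[:,0]-c[0],q[:,1]-c[1])-r,[.5,.239],loss='soft_l1',f_scale=.001); print(nm,len(q),f.x.round(4),'res',np.sqrt(np.mean(f.fun**2)).round(4))
fit(near[(near[:,2]>.03)&(near[:,2]<.085)],.038,'body')
for a in(.13,.133): fit(near[(near[:,2]>a)&(near[:,2]<a+.012)],.027,'skirt')
```

```text
pos [0.5004 0.2389 0.1557] t 7.3 F [ 0.3 -0.2 -1.4] gap 0.309 turn [0. 0. 0.] shift [0.001 0.001 0.072]
body 430 [0.5022 0.2376] res 0.0015
skirt 88 [0.5022 0.2373] res 0.0015
skirt 93 [0.5023 0.2374] res 0.0015
```

View pics/s4z.png

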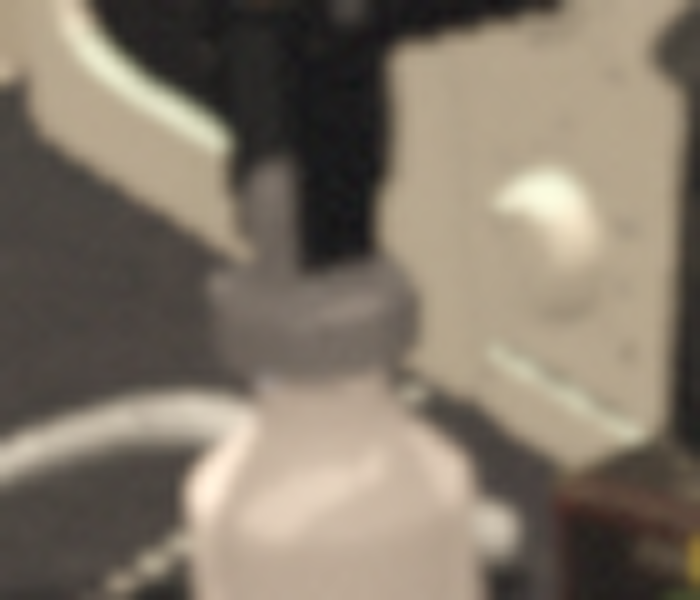

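The cap skirt (about x 208–417 in the crop) sits centred over the neck, and the fits agree within 0.3 mm. Now I'll press slowly.

>>> play_rows(targets=[[0,0,0.015,0,0,0],[0,0,0.03,0,0,0],[0,0,0.045,0,0,0],[0,0,0.06,0,0,0],[0,0,0.06,0,0,0]])

```text
time: 7.85
position: [0.5004, 0.239, 0.1485]
ee_rot: [0.987, 0.162, -0.0, -0.0]
ft_force: [-0.3, 1.3, 0.0]
finger_gap: 0.304
```

>>> play_rows(targets=[[0,0,0.005,0,0,0],[0,0,0.01,0,0,0],[0,0,0.01,0,0,0]])

```text
time: 8.15
position: [0.5004, 0.2389, 0.1475]
ee_rot: [0.987, 0.162, 0.0, 0.0]
ft_force: [-1.2, 2.0, 2.5]
finger_gap: 0.302
```

>>> play_rows(targets=[[0,0,0.005,0,0,0],[0,0,0.01,0,0,0],[0,0,0.01,0,0,0]])

```text
time: 8.45
position: [0.5003, 0.2387, 0.1458]
ee_rot: [0.987, 0.162, -0.0, 0.0]
ft_force: [0.4, -0.0, -2.7]
finger_gap: 0.308
```

>>> play_rows(targets=[[0,0,0.005,0,0,0],[0,0,0.01,0,0,0],[0,0,0.01,0,0,0]])

```text
time: 8.75
position: [0.5004, 0.2387, 0.1447]
ee_rot: [0.987, 0.162, -0.0, 0.0]
ft_force: [0.6, -0.3, -3.3]
finger_gap: 0.304
```

>>> play_rows(targets=[[0,0,0.005,0,0,0],[0,0,0.01,0,0,0],[0,0,0.01,0,0,0]])

```text
time: 9.05
position: [0.5005, 0.2388, 0.1439]
ee_rot: [0.987, 0.162, 0.0, 0.0]
ft_force: [0.6, 0.0, 1.5]
finger_gap: 0.307
```

>>> play_rows(targets=[[0,0,0.005,0,0,0],[0,0,0.01,0,0,0],[0,0,0.01,0,0,0]])

```text
time: 9.35
position: [0.5005, 0.2388, 0.1429]
ee_rot: [0.987, 0.162, 0.0, 0.0]
ft_force: [-0.5, -2.4, 5.2]
finger_gap: 0.305
```

>>> play_rows(targets=[[0,0,0.005,0,0,0],[0,0,0.01,0,0,0],[0,0,0.01,0,0,0]])

```text
time: 9.65
position: [0.5007, 0.2389, 0.1421]
ee_rot: [0.987, 0.162, 0.0, 0.0]
ft_force: [-0.9, -2.0, 8.2]
finger_gap: 0.305
```

Run:
```python
from h import *
from scipy.optimize import least_squares
to([.5005,.2388,.147])
s,ds=camera('side'); 
cv2.imwrite('pics/s5.png',s[...,::-1]);cv2.imwrite('pics/s5z.png',cv2.resize(s[150:210,225:295,::-1],None,fx=10,fy=10,interpolation=2))
w=cloud('side',ds).reshape(-1,3); w=w[~np.isnan(w[:,0])]
near=w[np.hypot(w[:,0]-.5,w[:,1]-.239)<.055]
def fit(q,r,nm):
    f=least_squares(lambda c:np.hypot(q[:,0]-c[0],q[:,1]-c[1])-r,[.5,.239],loss='soft_l1',f_scale=.001); print(nm,len(q),f.x.round(4),'res',np.sqrt(np.mean(f.fun**2)).round(4))
fit(near[(near[:,2]>.03)&(near[:,2]<.085)],.038,'body')
fit(near[(near[:,2]>.118)&(near[:,2]<.13)],.027,'skirt')
for z in np.arange(.10,.15,.002):
    k=near[(near[:,2]>z)&(near[:,2]<z+.002)]
    if len(k): print(round(z,3),len(k),'xspan',k[:,0].min().round(4),k[:,0].max().round(4),'ymin',np.percentile(k[:,1],5).round(4))
```

```text
pos [0.5007 0.2389 0.1421] t 9.65 F [-0.9 -2.   8.2] gap 0.305 turn [ 0.    -0.001  0.   ] shift [-0.001  0.    -0.041]
body 424 [0.5022 0.2377] res 0.0015
skirt 86 [0.5023 0.2372] res 0.0017
0.1 25 xspan 0.4759 0.5273 ymin 0.2114
0.102 22 xspan 0.4788 0.5253 ymin 0.2121
0.104 18 xspan 0.4815 0.5206 ymin 0.2144
0.106 13 xspan 0.4802 0.5165 ymin 0.2164
0.108 11 xspan 0.4855 0.5168 ymin 0.215
0.11 2 xspan 0.499 0.5048 ymin 0.2157
0.112 3 xspan 0.4867 0.5019 ymin 0.2163
0.114 9 xspan 0.4759 0.5217 ymin 0.2105
0.116 12 xspan 0.4761 0.5176 ymin 0.2085
0.118 16 xspan 0.4784 0.5243 ymin 0.2104
0.12 11 xspan 0.4801 0.5246 ymin 0.2101
0.122 18 xspan 0.4758 0.5268 ymin 0.2091
0.124 15 xspan 0.4769 0.5183 ymin 0.2093
0.126 14 xspan 0.4754 0.5262 ymin 0.2088
0.128 12 xspan 0.4784 0.5266 ymin 0.2082
0.13 19 xspan 0.475 0.5274 ymin 0.2107
0.132 40 xspan 0.4757 0.528 ymin 0.2111
0.134 41 xspan 0.4838 0.5249 ymin 0.2114
0.136 7 xspan 0.4901 0.5141 ymin 0.2221
0.138 9 xspan 0.4871 0.5141 ymin 0.2224
0.14 3 xspan 0.4901 0.5027 ymin 0.2233
0.142 8 xspan 0.4864 0.5105 ymin 0.2194
0.144 9 xspan 0.4845 0.516 ymin 0.2157
0.146 14 xspan 0.4849 0.516 ymin 0.2171
0.148 10 xspan 0.4871 0.5165 ymin 0.2164
```

View pics/s5z.png

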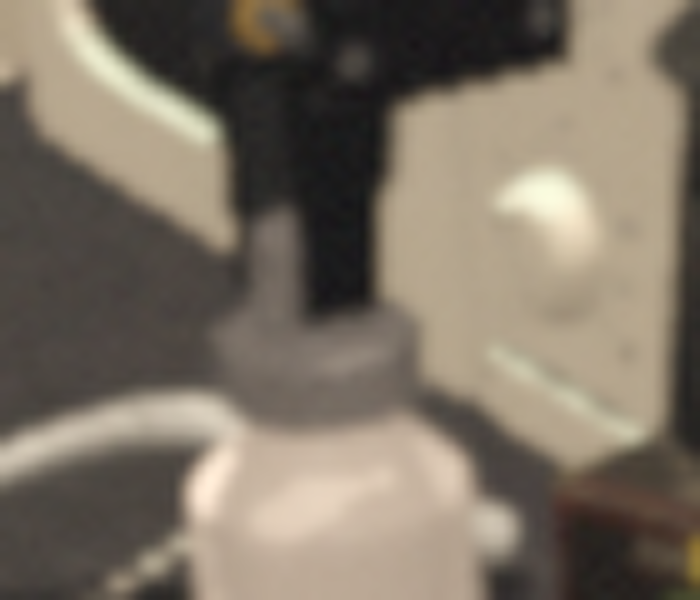

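Shoulder depth is about 0.134, so the cap origin is about 0.114, past the click (force dipped near TCP 0.145). The force now rises about 3 N/mm as the ring compresses. Next I'll press to the hard stop with some margin.

>>> play_rows(targets=[[0,0,0.003,0,0,0],[0,0,0.006,0,0,0],[0,0,0.006,0,0,0],[0,0,0.006,0,0,0]])

```text
time: 10.1
position: [0.5008, 0.2389, 0.1419]
ee_rot: [0.987, 0.162, 0.001, -0.0]
ft_force: [-1.6, -2.4, 15.0]
finger_gap: 0.306
```

>>> play_rows(targets=[[0,0,0.003,0,0,0],[0,0,0.006,0,0,0],[0,0,0.006,0,0,0],[0,0,0.006,0,0,0]])

```text
time: 10.5
position: [0.5009, 0.239, 0.1418]
ee_rot: [0.987, 0.162, 0.001, -0.0]
ft_force: [-3.8, -3.6, 21.7]
finger_gap: 0.304
```

The force now climbs steeply (about 23 N) with almost no travel, so the cap is on its hard stop. A last check before handing in.

>>> play_rows(targets=[[0,0,0,0,0,0],[0,0,0,0,0,0],[0,0,0,0,0,0],[0,0,0,0,0,0],[0,0,0,0,0,0]])

```text
time: 11.0
position: [0.5009, 0.239, 0.1419]
ee_rot: [0.987, 0.162, 0.001, -0.0]
ft_force: [-4.2, -3.3, 21.7]
finger_gap: 0.306
```

Run:
```python
from h import *
from scipy.optimize import least_squares
to([.5005,.2388,.147])
s,ds=camera('side'); cv2.imwrite('pics/s6.png',s[...,::-1])
w=cloud('side',ds).reshape(-1,3); w=w[~np.isnan(w[:,0])]
near=w[np.hypot(w[:,0]-.5,w[:,1]-.239)<.055]
def fit(q,r,nm):
    f=least_squares(lambda c:np.hypot(q[:,0]-c[0],q[:,1]-c[1])-r,[.5,.239],loss='soft_l1',f_scale=.001); print(nm,len(q),f.x.round(4))
fit(near[(near[:,2]>.03)&(near[:,2]<.055)],.038,'body low')
fit(near[(near[:,2]>.055)&(near[:,2]<.085)],.038,'body high')
fit(near[(near[:,2]>.118)&(near[:,2]<.13)],.027,'skirt')
```

```text
pos [0.5009 0.239  0.1419] t 11.0 F [-4.2 -3.3 21.7] gap 0.306 turn [ 0.    -0.002  0.   ] shift [-0.004  0.    -0.043]
body low 142 [0.5023 0.2376]
body high 279 [0.5024 0.2378]
skirt 87 [0.5025 0.2373]
```

View pics/s6.png

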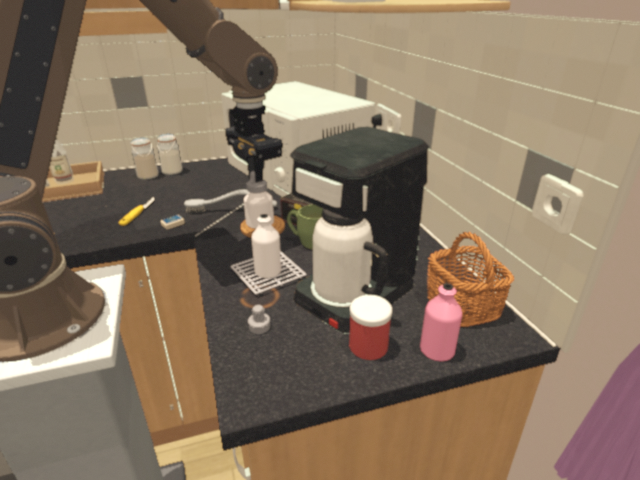

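The cap is on the trivet bottle at (257,190) and still gripped. The slim bottle at (266,250) and the small cap at (259,320) are where they were. The push is steady at about 22 N.

```bash
python3 -c "
from bench import *
print(finish_job())"
```

```text
the job is handed in; nothing more can be done
None
```

The bottle on the trivet was the broad one, so I pressed the broad (larger) cap onto it and handed the job in at about 11 s, still gripping and pushing down. The hand-in gives no verdict, so these are my own last checks:

- **Click:** the push dipped by about 2 N near TCP z = 0.145. It then rose by about 3 to 4 N per mm as the sealing ring compressed.
- **Fully home:** the cap reached a hard stop and the push held at about 22 N, well over the 9 N needed. The depth reading put the cap's origin at about 0.114 m, against 0.113 m for home. That reading is only good to a millimetre or two, so my evidence that it is home is mainly the force.
- **Alignment:** the cap and bottle axes agreed within about 0.5 mm and the bottle stood upright.
- **Everything else:** in the last side picture, the slim bottle is on its rack, open, and the small cap and other objects look unmoved.

**Early lift:** I started lifting before the fingers had fully closed, so they held the cap about 3 to 6 mm higher than planned. It did not slip during the press. A small sideways force of about 5 N remained at the end.

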